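# Unlock the lid stay, close the first-aid caddy and latch it

## Task

The green first-aid caddy stands open on its folding lid stay: lift the stay's knee by its yellow knob, up and towards the caddy's front past centre, so that the stay unlocks. Then lower the lid gently, without slamming it, until it is fully shut, and only after that swing the white side latch round until it lies straight across the lid. Leave the other things on the counter where they are.

Things in the scene. Friction and masses are not known exactly. Their poses are not given: they have to be found in the camera images.
- caddy: Green plastic open-topped first-aid box fixed to the counter, 200 (x) x 240 (y) x 120 mm high. Origin: centre of its underside, on the counter. x runs from its front (robot side) to its hinge side, y to its left side (latch), z up; the stay is on its right (-y) side. 'Caddy coordinates' are in this frame, in mm.
- hinge_line (a point): Middle of the lid's hinge line, at caddy coordinates (100, 0, 120), along the caddy's y axis, in the plane of the lid's inner face. The hinge is stiff: with the stay unlocked the lid stays at any angle where it is left. With the stay locked, pushing the lid down does nothing.
- lid (a joint): Lid angle (rad): 0 fully shut, flat on the rim; starts at about 1.22 (70 degrees), leaning a little towards the robot, held by the locked stay; at most 1.4. Once unlocked, 1 to 6 N near the free edge on the outer face (the one with a white cross, looking away from the robot while the lid is up) moves it down.
- lid_edge (a point): Middle of the lid's free edge, half-way through its thickness. The lid is a green plate, 200 mm from hinge to free edge, 240 mm wide, 12 mm thick; shut, it lies 120 to 132 mm above the counter, its free edge over the caddy's front wall. Site x axis: from free edge to hinge; z: out of the outer face.
- stay_upper (a joint): Knee angle of the folding stay (rad): 2.45 locked at its stop (the start), 2.10 with its two 86 mm steel links in line (dead centre), less when the knee has been lifted past centre, 0 with the lid shut. Below about 2.0 it remains unlocked when let go, and it folds by itself as the lid goes down.
- knee_knob (a point): Middle of the yellow knob on the knee: a level round bar, 16 mm thick, 60 mm long, along the caddy's y, sticking out to the right. Starts at caddy (16, -169, 131), spanning y -139 to -199; links and box wall lie at y > -139. Lifting takes 3 to 8 N. Dead centre is about 12 mm up and 8 mm to the front of the start; 27 up and 22 to the front is safely past.
- stay_pivot (a point): The stay's lower pivot on the box's right side, at caddy coordinates (-60, -132, 90). The knob moves about it on a circle of 86 mm radius in the caddy's x-z plane. With the lid shut the knob stands at about (-46, -169, 175), beside the lid.
- latch (a joint): Angle of the side latch about its upright pivot (rad): 0 along the caddy's left side, free end to the front; negative with the free end turned outwards (left); 1.57 straight across the lid (stop at 1.6). Grows anticlockwise seen from above. Starts between -1.2 and 0.1, stays where it is left; about 1 N on its post moves it.
- latch_pivot (a point): The latch's upright pivot axis, at the height of the bar's middle, at caddy coordinates (20, 142, 140).
- latch_post (a point): Middle of the latch's red upright post, 16 mm in diameter, standing from 144 to 176 mm above the counter, on the white latch bar 70 mm from the pivot. The bar is 95 mm long, 20 mm wide, 8 mm thick and passes 4 mm over the shut lid. The post can be pushed from any side.
- cup: Bystander: stainless steel cup, 72 mm across, 85 mm high, upright. Origin: centre of its underside.
- pill_organiser: Bystander: clear pill organiser, 55 x 155 x 23 mm, lying flat. Origin: centre of its underside.
- forceps: Bystander: steel forceps lying flat, 140 mm long (own x), 20 mm wide, 6 mm thick. Origin: centre of the underside.
- saucer: Bystander: white saucer 110 mm across, 16 mm high. Origin: centre of its underside.
- depressor: Bystander: bamboo tongue depressor, 150 x 18 x 4 mm, laid across the saucer. Origin: centre of its underside.
- amber_bottle: Bystander: amber bottle, 52 mm across, 110 mm high, upright. Origin: centre of its underside.
- bandage_roll: Bystander: white bandage roll, 56 mm across, 50 mm high, upright. Origin: centre of its underside.

How it is judged:
On the way, in this order (a step that is already met when the one before it is completed fails the run):
1. the stay's knee is lifted past centre while the lid is still up (value of joint stay_upper below 2 rad and value of joint lid above 0.6 rad), for 0.1 s.
2. the lid is shut, the latch not yet over it (value of joint lid below 0.05 rad and value of joint latch below 0.7 rad), for 0.2 s.
3. the latch lies across the shut lid (value of joint latch above 1.35 rad and value of joint lid below 0.05 rad), for 0.2 s.
At the end, for the whole second after the job is handed in: The lid is shut (within 0.05 rad, about 10 mm at its free edge), the stay folded, the latch within 0.22 rad of straight across the lid, lid and latch at rest, and every other thing within 40 mm of where it was (all of step 3 and value of joint stay_upper below 0.6 rad and velocity of joint lid between -0.05 and 0.05 rad/s and velocity of joint latch between -0.05 and 0.05 rad/s and distance of each of cup, pill_organiser, forceps, saucer, depressor, amber_bottle, bandage_roll from where it was at the start of the episode below 0.04 m); the robot touches nothing.
It fails at once if the lid is slammed: it closes faster than 2 rad/s (velocity of joint lid below -2 rad/s).
It fails at once if the latch is swung over while the lid is still up (value of joint latch above 0.8 rad and value of joint lid above 0.12 rad).
It fails at once if a bystander is pushed more than 40 mm from its place (distance of any of cup, pill_organiser, forceps, saucer, depressor, amber_bottle, bandage_roll from where it was at the start of the episode above 0.04 m).
It fails at once if the cup, the bottle or the bandage roll is tipped over (angle between any of cup, amber_bottle, bandage_roll's own z axis and vertical above 0.5 rad).
It also fails if it takes over 70 s, if anything falls off the work surface, if the arm or the gripper's body presses on something with over 40 N, if the wrist force passes 120 N, or if a joint passes its speed limit or range.

## Robot

A 7-joint arm with a two-finger parallel gripper is mounted at the origin on the work surface. World frame = base frame: x ahead of the robot, y to its left, z up, the work surface at z = 0. Lengths are in m, angles in rad, forces in N, time in s.
With the tool pointing down it reaches from about 0.4 to 0.85 m from the base axis. Payload 10.4 kg.
Tool frame: the origin (TCP) lies midway between the tips of the shut fingers; the grasp point (between the pads) lies arm.pinch_z behind it (arm.pinch_z is the distance from the TCP to the grasp point, in m); z points along the fingers, y is the line along which they close (so a half turn about z gives the same grasp; the last joint's range is limited). The gripper opens to 85 mm and grips with 20 to 120 N. Pads are 22 mm wide; open, the fingers measure 114 mm over their backs; the gripper's body (76 mm by 85 mm) begins 54 mm behind the grasp point. The pads swing forward as they close: fully open they stand 13 mm farther back than shut.
Start: joints at [1.164, 0.332, -0.065, 1.46, 0.022, 1.35, -0.088], TCP at [0.234, -0.58, 0.208] pointing down, gripper open.
Joint ranges: [-2.6, 2.6], [-0.5, 2.12], [-1.47, 1.34], [0.16, 2.42], [-1.27, 4.41], [0.06, 2.06], [-2.6, 2.6]. Speed limits (rad/s): [2.22, 2.22, 2.79, 2.79, 3.14, 3.14, 3.14].

## Interface

Orientations are given as a unit quaternion [x, y, z, w].
In Python, from cell import state, cams, ticket, arm gives the robot as it stands.
- The arm moves only by the shell command python3 -m creep 'ROWS' [FORCE]. ROWS is JSON, a list of rows, each a list of 7 numbers: the shift along the tool's x, y, z in m, then the turn, a rotation vector about the tool's x, y, z in degrees, then the closure, from -1 (fully open) to 1 (shut), so that 0 is half open. In form: [[x, y, z, rx, ry, rz, gripper], ...]. A call has exactly 8 rows; each row is the pose to reach, as a shift and turn from the pose commanded when the call began, along the tool's axes at that moment; what a row does not reach only later rows make up. A row lasts 1/8 s, in which the tool goes at most 62.5 mm and 10.7 degrees, less where a joint would pass 70% of its speed; a pose out of reach is approached as far as the arm can. A call with a gripper value outside its range is refused whole. The fingers move at their own pace and stop on an object; FORCE is the grip in N (left out, the last holds). Time passes only in rows, so rows that repeat a pose let the fingers close, or fill a call up. It gives the time, the measured TCP pose, the force, the opening and the grip force at its end, in the units of the state.
- state(): the state, without advancing time (a new reading comes with each control period).
- cams.read_camera(name): name is "scene" or "top" or "wrist"; returns the picture (420x560x3 uint8, red, green, blue); there is no depth.
- cams.camera_model(name): a dict with "fx", "fy", "cx", "cy" (pixels), "rvec" (rotation vector, rad) and "tvec" (3), from world to camera coordinates, as OpenCV has them; the wrist camera has in their place "hand_eye" (4x4, takes a point from camera to tool coordinates, whose origin is the TCP and whose axes are the flange's). Camera axes: x right, y down, z forward; pixel columns grow to the right and rows downward; lengths in m; the calibration is good to about 2 mm. A picture is of the moment at which its call begins: read the wrist's pose just before it. camera_model takes no time and is no camera call.
- ticket.job_done(): hands the job in; it is judged then, once.
The state is a dict: "t": time; "qpos": joint angles; "qvel": joint speeds; "tau": joint torques, N m; "tool_pos": TCP position; "orientation": TCP orientation; "ft_force": force on the tool from outside, world axes, zero at the start; "torque": the same for the moment, N m; "finger_gap": finger opening in m; "gripper_force": force on a finger pad.
Only numpy, scipy, OpenCV 4.12 (cv2) and the standard library are available. Lean on these libraries where they do the work, as an engineer would, in place of code of your own. Each camera call takes 0.05 s, during which the arm holds its last target. There are 200 camera calls.

## Working session

There is one attempt and no reset: what is moved stays moved. The work goes in short steps, Python scripts to look and compute and a shell command to move; the robot and the scene stay as the last step left them, time stands still between calls to the robot, and variables do not carry over. Pictures are saved under pics/ and viewed, at most 12 in all, crops included, and the job is handed in when it is done.

```bash
mkdir -p pics; python3 - <<'E'
from cell import state,cams,ticket,arm
import cv2,numpy as np
s=state();print(s['t'],s['tool_pos'],s['orientation'],arm.pinch_z)
for n in('scene','top'):
    cv2.imwrite(f'pics/{n}0.png',cams.read_camera(n)[:,:,::-1]);m=cams.camera_model(n);print(n,m)
print(cams.camera_model('wrist'))
E
```

```text
0.0 [ 0.23386167 -0.57915564  0.20741169] [ 9.81645403e-01  1.90713871e-01 -1.60818036e-04 -7.04715337e-04] 0.0187
scene {'fx': 468.2469305347872, 'fy': 468.2469305347872, 'cx': 280.32534266179084, 'cy': 206.78033866515412, 'rvec': array([ 2.32347232,  0.57930391, -0.20727421]), 'tvec': array([-0.49772284, -0.03497247,  1.58182736])}
top {'fx': 420.984598054346, 'fy': 420.984598054346, 'cx': 283.9534742675695, 'cy': 204.7854186859471, 'rvec': array([ 2.15305337, -2.1093419 ,  0.18259867]), 'tvec': array([0.06884349, 0.56885049, 1.13412297])}
{'fx': 295.97497974358566, 'fy': 295.97497974358566, 'cx': 277.9567115664866, 'cy': 209.52243158908104, 'hand_eye': array([[ 9.77584888e-04, -9.50537003e-01, -3.10609803e-01,
         7.97324467e-02],
       [ 9.99998653e-01,  5.19642120e-04,  1.55708063e-03,
        -7.55398707e-04],
       [-1.31865682e-03, -3.10610907e-01,  9.50536231e-01,
        -1.65372920e-01],
       [ 0.00000000e+00,  0.00000000e+00,  0.00000000e+00,
         1.00000000e+00]])}
```

View pics/scene0.png

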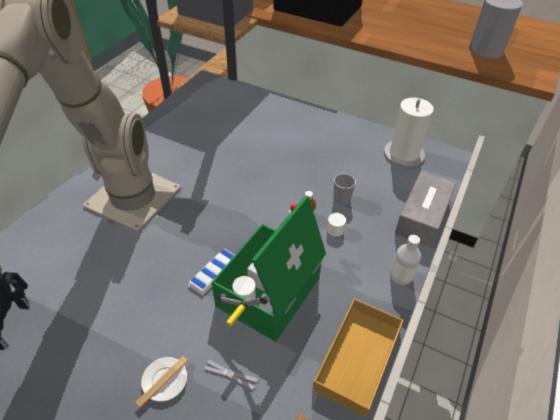

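View pics/top0.png

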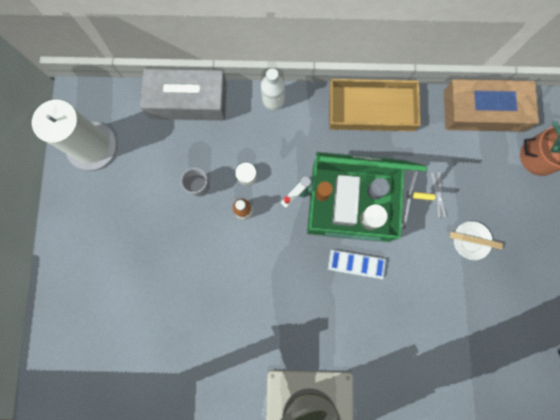

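The scene view shows the caddy with the knob at (237,313). In the top view the knob is at (424,197), the latch's red post at about (287,200), and the forceps and saucer lie to the right. I'll enlarge both to measure.

```bash
python3 - <<'E'
import cv2,numpy as np
a=cv2.imread('pics/top0.png')[140:290,270:450];b=cv2.imread('pics/scene0.png')[180:340,190:340]
a=cv2.resize(a,None,fx=4,fy=4,interpolation=2);cv2.imwrite('pics/topc.png',a[:600,:720])
cv2.imwrite('pics/scenec.png',cv2.resize(b,None,fx=3.75,fy=3.75,interpolation=2))
for n in('top0','scene0'):
    h=cv2.cvtColor(cv2.imread(f'pics/{n}.png'),cv2.COLOR_BGR2HSV)
    for nm,lo,hi in(('yellow',(22,170,120),(35,255,255)),('red',(0,170,90),(6,255,255)),('red2',(174,170,90),(180,255,255))):
        c=cv2.connectedComponentsWithStats(cv2.inRange(h,lo,hi))
        print(n,nm,[(np.round(c[3][i],1).tolist(),c[2][i].tolist()) for i in range(1,c[0]) if c[2][i][4]>12])
E
```

```text
top0 yellow []
top0 red []
top0 red2 []
scene0 yellow [([235.4, 314.2], [227, 304, 18, 22, 148])]
scene0 red [([292.9, 205.6], [291, 204, 5, 5, 14])]
scene0 red2 []
```

View pics/topc.png

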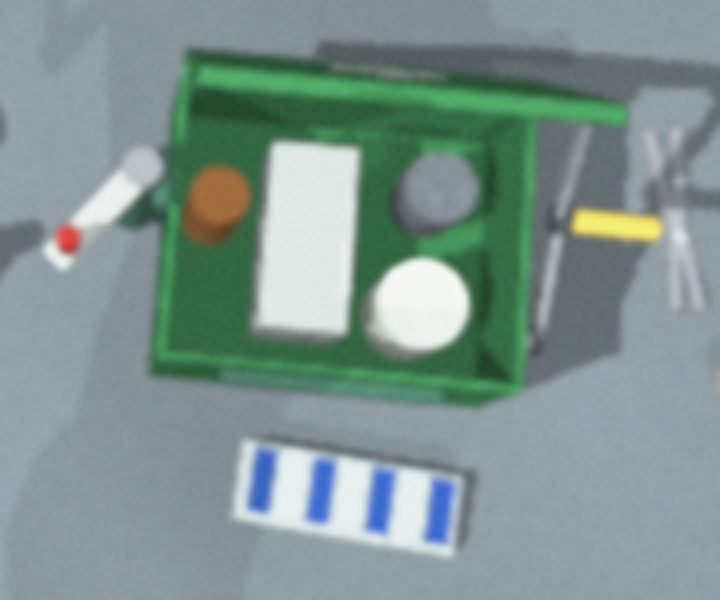

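View pics/scenec.png

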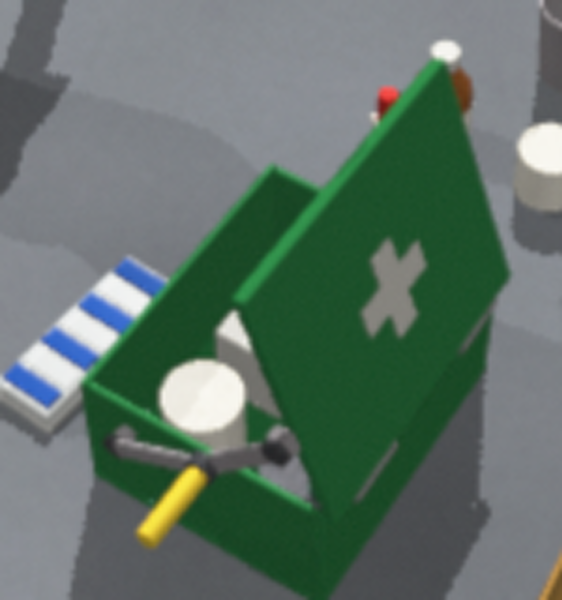

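Enlarged top view: knob ends at crop (573,222) and (662,230), latch pivot (143,165), red post (68,238), rim front corners (157,358) and (523,388). Scene crop: front rim corners (275,167) and (90,382), lid free corners (240,298) and (440,65). I'll fit the caddy pose to these.

```bash
cat > h.py <<'E'
import numpy as np,cv2
from scipy.spatial.transform import Rotation as R
from scipy.optimize import least_squares
from cell import state,cams
def proj(n,P):
    m=cams.camera_model(n);K=np.array([[m['fx'],0,m['cx']],[0,m['fy'],m['cy']],[0,0,1.]])
    return cv2.projectPoints(np.array(P,float).reshape(-1,1,3),m['rvec'],m['tvec'],K,None)[0].reshape(-1,2)
def W(c,p): # caddy mm->world
    p=np.array(p,float)/1000;cs,sn=np.cos(c[2]),np.sin(c[2])
    return np.array([c[0]+cs*p[0]-sn*p[1],c[1]+sn*p[0]+cs*p[1],p[2]])
def totool(p): # world point in tool axes relative to TCP
    s=state();return R.from_quat(s['orientation']).inv().apply(np.array(p)-s['tool_pos'])
E
python3 - <<'E'
from h import *
T=lambda u,v:(270+u/4,140+v/4)
S=lambda u,v:(190+u/3.75,180+v/3.75)
def pts(q):
    c=q[:3];k=np.array([16,-169,131])+q[3:6];a=q[6];l=q[7]
    lp=lambda y:[100-206*0-200*np.cos(l)+6*np.sin(l),y,120+200*np.sin(l)+6*np.cos(l)]
    post=[20-70*np.cos(a),142-70*np.sin(a),176]
    return [('top',k,T(617,226)),('scene',k,(235.4,314.2)),('top',post,T(68,238)),('scene',post,S(388,93)),
     ('top',[20,142,144],T(143,165)),('top',[-100,120,120],T(155,360)),('top',[-100,-120,120],T(523,388)),
     ('scene',[-100,120,120],S(275,167)),('scene',[-100,-120,120],S(90,382)),('scene',lp(-120),S(240,298)),('scene',lp(120),S(440,65)),('top',lp(-120),T(627,114))]
def f(q): return np.r_[np.concatenate([proj(n,W(q[:3],p))[0]-o for n,p,o in pts(q)]),q[3:6]/8]
r=least_squares(f,[.55,-.15,0,0,0,0,-.8,1.22])
print(np.round(r.x,3));print(np.round(r.fun,1))
c=r.x[:3];np.save('c.npy',r.x)
print('knob',W(c,np.array([16,-169,131])+r.x[3:6]),'post',W(c,[20-70*np.cos(r.x[6]),142-70*np.sin(r.x[6]),160]))
for z,p in((110,T(60,0)),):pass
E
```

```text
[ 0.586 -0.114 -0.07  -5.518 -2.584  1.065 -0.622  1.21 ]
[-0.5 -0.7 -0.6  0.1  0.6 -1.1 -0.4 -0.2 -0.7 -0.6  0.4 -1.9  0.3 -0.6
 -0.8 -1.8 -2.3 -0.3 -0.7  0.4 -0.2 -3.   0.3 -0.9 -0.7 -0.3  0.1]
knob [ 0.58443001 -0.28548145  0.13206535] post [0.56182064 0.07130372 0.16      ]
```

```bash
cat >> h.py <<'E'
c=np.load('c.npy')[:3]
def go(p,ang=None,tilt=0):
    """shift/turn in tool axes to put TCP at caddy-mm p with tool x at caddy angle ang (deg), tool down"""
    s=state();r=R.from_quat(s['orientation'])
    d=r.inv().apply(W(c,p)-s['tool_pos'])
    print('shift',np.round(d,4))
    if ang is not None:
        g=R.from_euler('z',ang+np.degrees(c[2]),degrees=True)*R.from_euler('x',180,degrees=True)
        print('turn',np.round((r.inv()*g).as_rotvec(degrees=True),1))
E
python3 -c "
from h import *
go([10,-180,250],-90)"
```

```text
shift [ 0.4309 -0.1338 -0.0423]
turn [-0.00e+00  1.00e-01  1.16e+02]
```

```bash
python3 -m creep '[[0.0,0,-0.042,0,0,10,-1],[0.05,-0.015,-0.042,0,0,20,-1],[0.1,-0.03,-0.042,0,0,30,-1],[0.15,-0.046,-0.042,0,0,40,-1],[0.2,-0.062,-0.042,0,0,50,-1],[0.25,-0.078,-0.042,0,0,60,-1],[0.3,-0.093,-0.042,0,0,70,-1],[0.35,-0.11,-0.042,0,0,80,-1]]' 20; python3 -c "
from h import *
go([10,-180,250],-90)"
```

```text
t: 1.1
tool_pos: [0.5183, -0.3453, 0.2499]
orientation: [0.873, -0.488, -0.0, 0.0]
ft_force: [0.5, -0.1, 0.1]
finger_gap: 0.0858
gripper_force: 0.0
shift [-0.0097 -0.0824 -0.0002]
turn [ 0.   0.  35.6]
```

```bash
python3 -m creep '[[-0.002,-0.02,0,0,0,9,-1],[-0.005,-0.04,0,0,0,18,-1],[-0.007,-0.06,0,0,0,27,-1],[-0.01,-0.082,0,0,0,35.6,-1],[-0.01,-0.082,0,0,0,35.6,-1],[-0.01,-0.082,0,0,0,35.6,-1],[-0.01,-0.082,0,0,0,35.6,-1],[-0.01,-0.082,0,0,0,35.6,-1]]'; python3 - <<'E'
from h import *
s=state();im=cams.read_camera('wrist');cv2.imwrite('pics/w1.png',im[:,:,::-1])
m=cams.camera_model('wrist');H=m['hand_eye']
h=cv2.cvtColor(im,cv2.COLOR_RGB2HSV);mk=cv2.inRange(h,(22,130,90),(35,255,255))
n,l,st,ce=cv2.connectedComponentsWithStats(mk);i=1+np.argmax(st[1:,4]);u,v=ce[i];print(ce[i],st[i])
r=R.from_quat(s['orientation'])
o=r.apply(H[:3,3])+s['tool_pos'];d=r.apply(H[:3,:3]@[(u-m['cx'])/m['fx'],(v-m['cy'])/m['fy'],1])
k=o+d*(.131-o[2])/d[2];print('knob',k)
print(np.round(s['tool_pos'],3));go([10,-180,113],-90)
E
```

```text
t: 2.1
tool_pos: [0.5812, -0.2945, 0.2495]
orientation: [-0.685, 0.729, 0.001, -0.0]
ft_force: [0.4, 0.3, 0.8]
finger_gap: 0.0852
gripper_force: 0.0
[274.7250787  207.01888772] [267 178  17  60 953]
knob [ 0.58472676 -0.28403488  0.131     ]
[ 0.581 -0.295  0.25 ]
shift [-0.0011 -0.0024  0.1366]
turn [0.1 0.  0.4]
```

View pics/w1.png

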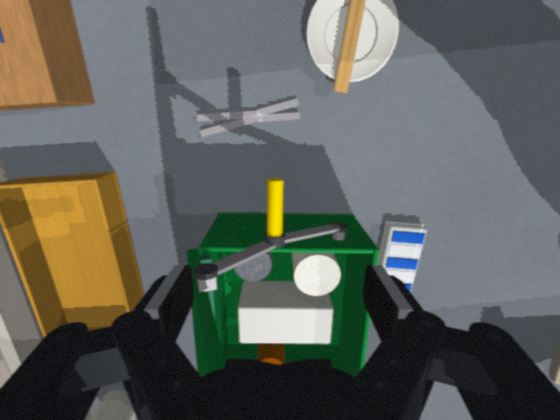

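The wrist view shows the yellow bar at (275,207), upright and centred between the open fingers, so I go down onto it.

```bash
python3 -m creep '[[0,-0.003,0.03,0,0,0,-1],[0,-0.003,0.06,0,0,0,-1],[0,-0.003,0.09,0,0,0,-1],[0,-0.003,0.115,0,0,0,-1],[0,-0.003,0.132,0,0,0,-1],[0,-0.003,0.137,0,0,0,-1],[0,-0.003,0.137,0,0,0,1],[0,-0.003,0.137,0,0,0,1]]' 30;  python3 -m creep '[[0,0,0,0,0,0,1],[0,0,0,0,0,0,1],[0,0,0,0,0,0,1],[0,0,0,0,0,0,1],[0,0,0,0,0,0,1],[0,0,0,0,0,0,1],[0,0,0,0,0,0,1],[0,0,0,0,0,0,1]]'
```

```text
t: 3.15
tool_pos: [0.5851, -0.2951, 0.1142]
orientation: [-0.684, 0.729, -0.001, 0.0]
ft_force: [-0.2, -0.2, 0.0]
finger_gap: 0.0517
gripper_force: 0.0
t: 4.15
tool_pos: [0.5853, -0.2954, 0.1155]
orientation: [-0.684, 0.729, -0.001, 0.001]
ft_force: [-3.1, 0.7, 14.8]
finger_gap: 0.0001
gripper_force: 7.1
```

```bash
python3 - <<'E'
from h import *
for n in('wrist','scene'):
    im=cams.read_camera(n);h=cv2.cvtColor(im,cv2.COLOR_RGB2HSV)
    q,l,st,ce=cv2.connectedComponentsWithStats(cv2.inRange(h,(22,130,90),(35,255,255)));print(n,[(ce[i],st[i]) for i in range(1,q) if st[i][4]>15])
    if n=='wrist': a=im
    else: b=cv2.resize(im[170:370,150:350],(420,420),interpolation=2)
cv2.imwrite('pics/w2.png',cv2.resize(np.hstack([a,b]),(800,343))[:,:,::-1])
E
```

```text
wrist [(array([280.61196106, 241.40890125]), array([266, 228,  29,  35, 719], dtype=int32))]
scene [(array([230.02941176, 322.17647059]), array([227, 319,   8,   7,  34], dtype=int32))]
```

View pics/w2.png

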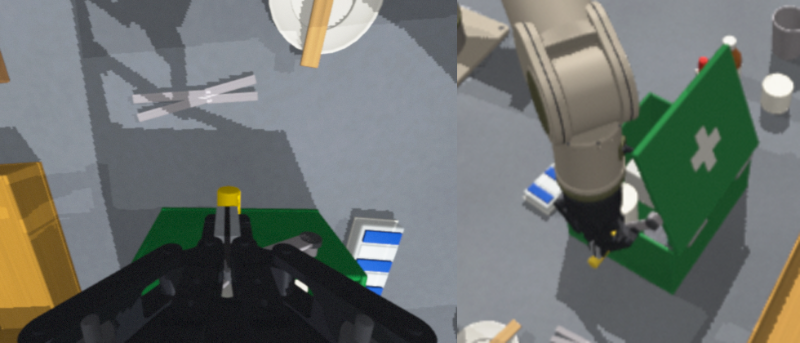

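```bash
python3 - <<'E'
from h import *
m=cams.camera_model('wrist');H=m['hand_eye'];s=state();q=R.from_quat(s['orientation'])
def ray(p,r,u,v): return r.apply(H[:3,3])+p, r.apply(H[:3,:3]@[(u-m['cx'])/m['fx'],(v-m['cy'])/m['fy'],1])
A=[ray(np.array([.5812,-.2945,.2495]),R.from_quat([-.685,.729,.001,0]),275,178.5),ray(s['tool_pos'],q,280.6,228.5)]
M=sum(np.eye(3)-np.outer(d,d)/(d@d) for o,d in A);b=sum((np.eye(3)-np.outer(d,d)/(d@d))@o for o,d in A)
print('end',np.linalg.solve(M,b),s['tool_pos'],s['ft_force'],s['torque'])
for P in(s['tool_pos'],W(c,[16,-199,131]),W(c,[16,-169,131]),W(c,[16,-169,105])):
    x=H[:3,:3].T@(q.inv().apply(P-s['tool_pos'])-H[:3,3]);print(x[0]/x[2]*m['fx']+m['cx'],x[1]/x[2]*m['fy']+m['cy'])
E
```

```text
end [ 0.58270661 -0.31131295  0.12325359] [ 0.58536061 -0.29533619  0.11546196] [-4.24391561  1.7205343  13.81239097] [0.42487601 0.79729869 0.03590859]
277.72692565909574 248.31438426287096
270.7289465512938 231.04161875571967
270.7235306727827 279.4494392165736
271.70984826441656 258.48924975802146
```

The knob has not moved. The fingers read as shut with its bar just above the tips. I'll lift gently along the arc and watch the forces.

```bash
python3 -m creep '[[0,0.001,-0.003,0,0,0,1],[0,0.002,-0.005,0,0,0,1],[0,0.003,-0.007,0,0,0,1],[0,0.005,-0.009,0,0,0,1],[0,0.007,-0.011,0,0,0,1],[0,0.008,-0.013,0,0,0,1],[0,0.0085,-0.014,0,0,0,1],[0,0.0085,-0.014,0,0,0,1]]' 30; python3 - <<'E'
from h import *
a=cams.read_camera('wrist')[180:330,200:370]
b=cams.read_camera('scene')[270:350,200:290]
h=cv2.cvtColor(cams.read_camera('wrist'),cv2.COLOR_RGB2HSV)
q,l,st,ce=cv2.connectedComponentsWithStats(cv2.inRange(h,(22,130,90),(35,255,255)));print([(ce[i],st[i]) for i in range(1,q) if st[i][4]>15])
cv2.imwrite('pics/w3.png',np.hstack([cv2.resize(a,(400,353),interpolation=2),cv2.resize(b,(397,353),interpolation=2)])[:,:,::-1])
E
```

```text
t: 5.25
tool_pos: [0.5762, -0.2942, 0.1273]
orientation: [-0.684, 0.729, -0.0, 0.0]
ft_force: [0.8, 0.0, -0.1]
finger_gap: -0.0002
gripper_force: 0.0
[(array([263.299, 239.812]), array([ 251,  220,   28,   45, 1000], dtype=int32))]
```

View pics/w3.png

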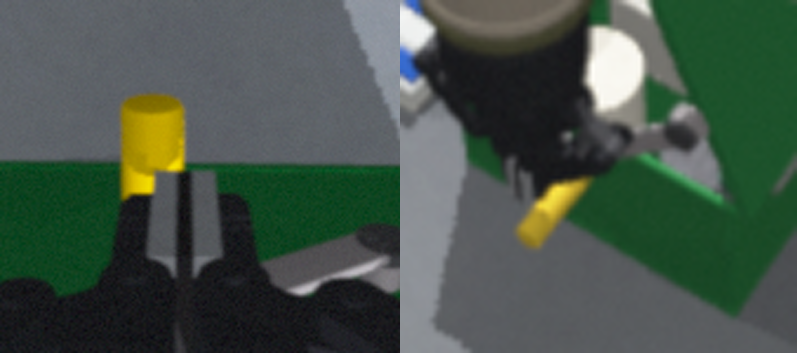

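The fingers now show over the bar, with the yellow end at (263,240), so they closed on top of it. I'll back up and re-measure the knob without any prior.

```bash
python3 -m creep '[[0,0,-0.03,0,0,0,-1],[0,0,-0.06,0,0,0,-1],[0,0,-0.09,0,0,0,-1],[0.04,0,-0.09,0,0,0,-1],[0.06,0,-0.09,0,0,0,-1],[0.06,0,-0.09,0,0,0,-1],[0.06,0,-0.09,0,0,0,-1],[0.06,0,-0.09,0,0,0,-1]]'; python3 - <<'E'
from h import *
D=[]
for n in('wrist','scene','top'):
    s=state();im=cams.read_camera(n);cv2.imwrite(f'pics/k_{n}.png',im[:,:,::-1]);m=cams.camera_model(n)
    h=cv2.cvtColor(im,cv2.COLOR_RGB2HSV);mk=cv2.inRange(h,(20,110,80),(36,255,255))
    q,l,st,ce=cv2.connectedComponentsWithStats(mk);L=[(ce[i],st[i]) for i in range(1,q) if st[i][4]>20];print(n,L)
    if n=='wrist':
        r=R.from_quat(s['orientation'])*R.from_matrix(m['hand_eye'][:3,:3]);o=R.from_quat(s['orientation']).apply(m['hand_eye'][:3,3])+s['tool_pos']
    else:
        r=R.from_rotvec(m['rvec']).inv();o=-r.apply(m['tvec'])
    if n=='top': L=[x for x in L if abs(x[0][0]-424)<15 and abs(x[0][1]-197)<15]
    if n=='wrist': L=[max(L,key=lambda x:x[1][4])]
    if n=='scene': L=[x for x in L if abs(x[0][0]-235)<25 and abs(x[0][1]-310)<30]
    if L:
        u,v=L[0][0];d=r.apply([(u-m['cx'])/m['fx'],(v-m['cy'])/m['fy'],1]);D.append((n,o,d/np.linalg.norm(d)))
def tri(D):
    P=[np.eye(3)-np.outer(d,d) for _,_,d in D];return np.linalg.solve(sum(P),sum(p@o for p,(_,o,_) in zip(P,D)))
import itertools
for a,b in itertools.combinations(D,2): print(a[0],b[0],np.round(tri([a,b]),4))
E
```

```text
t: 6.4
tool_pos: [0.573, -0.3528, 0.2172]
orientation: [-0.685, 0.728, 0.0, 0.0]
ft_force: [-0.6, 1.0, 0.7]
finger_gap: 0.0855
gripper_force: 0.0
wrist [(array([ 68.62962963, 225.07407407]), array([ 64, 221,  11,   8,  27], dtype=int32)), (array([ 83.7037037 , 224.77777778]), array([ 80, 221,  10,  10,  27], dtype=int32)), (array([ 39.1875 , 226.59375]), array([ 34, 223,  11,  10,  32], dtype=int32)), (array([ 57.20689655, 224.4137931 ]), array([ 51, 222,  13,   7,  29], dtype=int32)), (array([ 16.71428571, 229.54761905]), array([  2, 225,  29,  11,  84], dtype=int32)), (array([ 70.43037975, 233.27848101]), array([ 61, 228,  21,  11,  79], dtype=int32)), (array([ 36.92112676, 253.24366197]), array([  2, 232,  70,  56, 710], dtype=int32)), (array([ 85.53191489, 246.21276596]), array([ 78, 241,  16,  11,  47], dtype=int32)), (array([ 72.9122807 , 253.03508772]), array([ 67, 243,  14,  20,  57], dtype=int32)), (array([100.34351145, 255.35877863]), array([ 89, 242,  19,  29, 131], dtype=int32)), (array([269.94417709, 275.53031761]), array([ 261,  245,   19,   62, 1039], dtype=int32)), (a
[... 2098 characters left out ...]
47, 325.35294118]), array([ 12, 320,  14,  13,  34], dtype=int32)), (array([ 27.55737705, 331.32786885]), array([ 18, 325,  18,  12,  61], dtype=int32)), (array([ 31.16666667, 343.35714286]), array([ 22, 340,  17,   8,  42], dtype=int32)), (array([107.81081081, 389.56756757]), array([101, 386,  15,   8,  37], dtype=int32))]
scene [(array([235.824, 315.496]), array([227, 304,  19,  22, 125], dtype=int32))]
top [(array([374.85145318, 104.31243272]), array([ 331,   80,   89,   50, 3716], dtype=int32)), (array([423.57142857, 195.79831933]), array([413, 193,  22,   7, 119], dtype=int32))]
wrist scene [ 0.5854 -0.2823  0.1255]
wrist top [ 0.5844 -0.2848  0.1327]
scene top [ 0.586  -0.2858  0.128 ]
```

```bash
python3 -c "
from h import *
go([11.5,-180,98],-90)"
```

```text
shift [-0.06   -0.0084  0.1193]
turn [-0.   0.   0.4]
```

```bash
python3 -m creep '[[-0.03,-0.008,0,0,0,0.4,-1],[-0.06,-0.008,0,0,0,0.4,-1],[-0.06,-0.008,0.04,0,0,0.4,-1],[-0.06,-0.008,0.08,0,0,0.4,-1],[-0.06,-0.008,0.11,0,0,0.4,-1],[-0.06,-0.008,0.119,0,0,0.4,-1],[-0.06,-0.008,0.119,0,0,0.4,-0.5],[-0.06,-0.008,0.119,0,0,0.4,0]]' 40; for i in 1 2; do python3 -m creep '[[0,0,0,0,0,0,0.3],[0,0,0,0,0,0,0.4],[0,0,0,0,0,0,0.5],[0,0,0,0,0,0,0.6],[0,0,0,0,0,0,0.7],[0,0,0,0,0,0,0.7],[0,0,0,0,0,0,0.7],[0,0,0,0,0,0,0.7]]'; done
```

```text
t: 7.55
tool_pos: [0.5849, -0.2952, 0.0998]
orientation: [-0.682, 0.731, -0.001, 0.0]
ft_force: [-0.1, 0.5, -0.2]
finger_gap: 0.0516
gripper_force: 0.0
t: 8.55
tool_pos: [0.5845, -0.2948, 0.0984]
orientation: [-0.682, 0.731, -0.0, 0.0]
ft_force: [2.5, 0.3, 1.7]
finger_gap: 0.014
gripper_force: 39.1
t: 9.55
tool_pos: [0.5845, -0.2947, 0.0984]
orientation: [-0.682, 0.731, -0.0, 0.0]
ft_force: [3.4, -1.2, -1.0]
finger_gap: 0.0144
gripper_force: 39.1
```

Bar gripped with a 14 mm gap at 39 N. Lifting along the 86 mm arc.

```bash
python3 -m creep '[[0,0.002,-0.004,0,0,0,0.8],[0,0.0055,-0.008,0,0,0,0.8],[0,0.009,-0.0125,0,0,0,0.8],[0,0.012,-0.0165,0,0,0,0.8],[0,0.0155,-0.02,0,0,0,0.8],[0,0.0185,-0.023,0,0,0,0.8],[0,0.022,-0.026,0,0,0,0.8],[0,0.0255,-0.0285,0,0,0,0.8]]' 40;python3 -m creep '[[0,0.001,-0.001,0,0,0,0.8],[0,0.001,-0.001,0,0,0,0.8],[0,0.001,-0.001,0,0,0,0.8],[0,0.001,-0.001,0,0,0,-0.5],[0,0.001,-0.001,0,0,0,-1],[0,0.001,-0.001,0,0,0,-1],[0,0.001,-0.001,0,0,0,-1],[0,0.001,-0.001,0,0,0,-1]]'
```

```text
t: 10.55
tool_pos: [0.5616, -0.2931, 0.1284]
orientation: [-0.682, 0.731, -0.003, 0.002]
ft_force: [10.9, -1.0, 3.0]
finger_gap: 0.0143
gripper_force: 38.9
t: 11.55
tool_pos: [0.5576, -0.2929, 0.1277]
orientation: [-0.682, 0.731, 0.0, -0.0]
ft_force: [0.4, -0.4, 0.1]
finger_gap: 0.0856
gripper_force: 0.0
```

The stay is lifted past centre and released. Next I rise and pass over the lid to get behind it.

```bash
python3 -c "
from h import *
go([-12,-180,400],-90)
go([115,-30,400],-90)
for t in np.radians([70,64,56,48,40,32,24,16,8,4,0,-2]):
    s=172; p=[100-s*np.cos(t)+12*np.sin(t)+15,-30,120+s*np.sin(t)+12*np.cos(t)];print(np.degrees(t).round(),np.round(p))
"; python3 -m creep '[[0,0,-0.03,0,0,0,-1],[0,0,-0.08,0,0,0,0],[0,0,-0.14,0,0,0,1],[0,0,-0.2,0,0,0,1],[0,0,-0.26,0,0,0,1],[0,0,-0.27,0,0,0,1],[0,0,-0.27,0,0,0,1],[0,0,-0.27,0,0,0,1]]'
```

```text
shift [-0.0009 -0.0037 -0.2723]
turn [ 0. -0. -0.]
shift [-0.1509 -0.1307 -0.2724]
turn [ 0. -0. -0.]
70.0 [ 67. -30. 286.]
64.0 [ 50. -30. 280.]
56.0 [ 29. -30. 269.]
48.0 [  9. -30. 256.]
40.0 [ -9. -30. 240.]
32.0 [-25. -30. 221.]
24.0 [-37. -30. 201.]
16.0 [-47. -30. 179.]
8.0 [-54. -30. 156.]
4.0 [-56. -30. 144.]
0.0 [-57. -30. 132.]
-2.0 [-57. -30. 126.]
t: 12.55
tool_pos: [0.5575, -0.2925, 0.396]
orientation: [-0.682, 0.731, 0.001, -0.0]
ft_force: [0.1, 0.4, 0.5]
finger_gap: -0.0001
gripper_force: 0.0
```

```bash
python3 -m creep '[[0,-0.05,0,0,0,0,1],[-0.03,-0.1,0,0,0,0,1],[-0.07,-0.13,0,0,0,0,1],[-0.12,-0.13,0,0,0,0,1],[-0.15,-0.13,0,0,0,0,1],[-0.15,-0.13,0.03,0,0,0,1],[-0.15,-0.13,0.08,0,0,0,1],[-0.15,-0.13,0.114,0,0,0,1]]' ; python3 - <<'E'
from h import *
go([95,-30,286],-90)
go([67,-30,286],-90)
a=cams.read_camera('scene')
cv2.imwrite('pics/l1.png',cv2.resize(a[130:340,150:430],(800,600),interpolation=2)[:,:,::-1])
E
```

```text
t: 13.55
tool_pos: [0.6957, -0.1542, 0.2787]
orientation: [-0.684, 0.729, 0.002, 0.0]
ft_force: [-0.1, 0.9, -1.1]
finger_gap: 0.0001
gripper_force: 0.0
shift [-0.003   0.0174 -0.0073]
turn [0.1 0.2 0.3]
shift [-0.0031  0.0454 -0.0072]
turn [0.1 0.2 0.3]
```

View pics/l1.png

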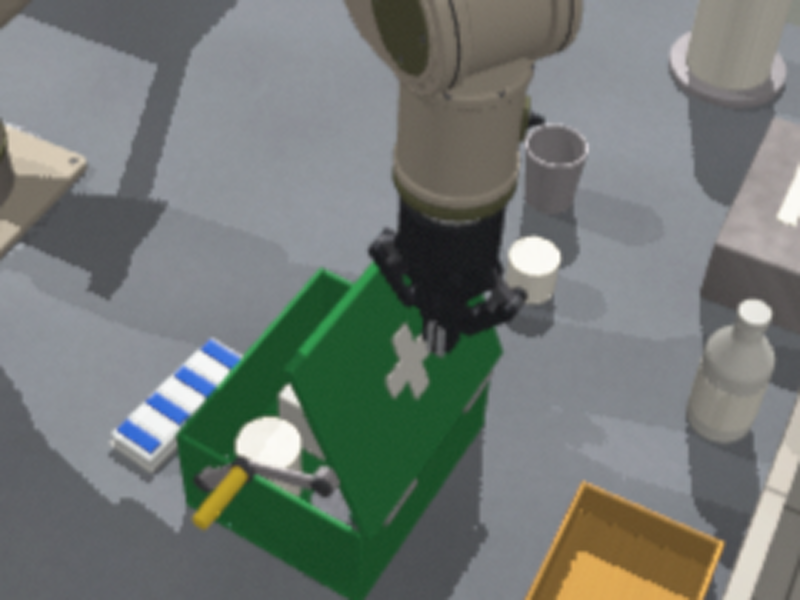

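The picture shows the knee raised and the closed fingers behind the lid near its upper edge. Now I push it down along its arc.

```bash
python3 -m creep '[[0,0.02,-0.004,0,0,0,1],[0,0.035,-0.007,0,0,0,1],[0,0.043,-0.007,0,0,0,1],[0,0.05,-0.005,0,0,0,1],[0,0.0565,-0.003,0,0,0,1],[0,0.0675,0.002,0,0,0,1],[0,0.078,0.007,0,0,0,1],[0,0.088,0.013,0,0,0,1]]'; python3 -c "
from h import *
for t in range(50,-3,-4):
    r=np.radians(t);s=172;print(t);go([100-s*np.cos(r)+12*np.sin(r)+15,-30,120+s*np.sin(r)+12*np.cos(r)])"
```

```text
t: 14.6
tool_pos: [0.6086, -0.1497, 0.2694]
orientation: [-0.684, 0.729, -0.0, 0.001]
ft_force: [2.9, -0.2, 3.6]
finger_gap: 0.0
gripper_force: 1.7
50
shift [-0.0045  0.0115  0.0099]
46
shift [-0.0045  0.021   0.0173]
42
shift [-0.0046  0.03    0.0254]
38
shift [-0.0046  0.0383  0.034 ]
34
shift [-0.0047  0.0461  0.0432]
30
shift [-0.0047  0.0532  0.0529]
26
shift [-0.0047  0.0596  0.0631]
22
shift [-0.0048  0.0653  0.0737]
18
shift [-0.0048  0.0702  0.0847]
14
shift [-0.0048  0.0743  0.096 ]
10
shift [-0.0048  0.0777  0.1076]
6
shift [-0.0048  0.0802  0.1193]
2
shift [-0.0048  0.0819  0.1312]
-2
shift [-0.0048  0.0828  0.1432]
```

Contact force is about 4.6 N, so the lid is moving. Continuing.

```bash
python3 -m creep '[[0,0.011,0.008,0,0,0,1],[0,0.021,0.016,0,0,0,1],[0,0.03,0.024,0,0,0,1],[0,0.038,0.033,0,0,0,1],[0,0.046,0.042,0,0,0,1],[0,0.053,0.052,0,0,0,1],[0,0.059,0.062,0,0,0,1],[0,0.065,0.072,0,0,0,1]]'; python3 -c "
from h import *
for t in range(18,-3,-4):
    r=np.radians(t);s=172;print(t);go([100-s*np.cos(r)+12*np.sin(r)+15,-30,120+s*np.sin(r)+12*np.cos(r)])"
```

```text
t: 15.6
tool_pos: [0.5449, -0.1476, 0.195]
orientation: [-0.685, 0.728, 0.002, 0.001]
ft_force: [-1.2, 0.2, 3.8]
finger_gap: 0.0004
gripper_force: 1.2
18
shift [-0.0068  0.0063  0.0105]
14
shift [-0.0068  0.0104  0.0218]
10
shift [-0.0068  0.0137  0.0334]
6
shift [-0.0068  0.0162  0.0452]
2
shift [-0.0067  0.0178  0.0571]
-2
shift [-0.0067  0.0186  0.0691]
```

```bash
python3 -m creep '[[0,0.006,0.009,0,0,0,1],[0,0.01,0.019,0,0,0,1],[0,0.013,0.029,0,0,0,1],[0,0.016,0.039,0,0,0,1],[0,0.017,0.048,0,0,0,1],[0,0.018,0.055,0,0,0,1],[0,0.018,0.06,0,0,0,1],[0,0.018,0.062,0,0,0,1]]'; python3 -m creep '[[0,0,0.002,0,0,0,1],[0,0,0.003,0,0,0,1],[0,0,0.003,0,0,0,1],[0,0,0.003,0,0,0,1],[0,0,0.003,0,0,0,1],[0,0,0.003,0,0,0,1],[0,0,0.003,0,0,0,1],[0,0,0.003,0,0,0,1]]'
```

```text
t: 16.6
tool_pos: [0.5274, -0.1463, 0.1336]
orientation: [-0.685, 0.728, 0.002, 0.001]
ft_force: [-1.2, 1.3, 1.5]
finger_gap: 0.0001
gripper_force: 1.0
t: 17.6
tool_pos: [0.5275, -0.1462, 0.1308]
orientation: [-0.685, 0.728, 0.002, 0.001]
ft_force: [1.0, -0.8, 0.1]
finger_gap: 0.0001
gripper_force: 0.2
```

```bash
python3 -m creep '[[0,0,0.001,0,0,0,1],[0,0,0.002,0,0,0,1],[0,0,0.003,0,0,0,1],[0,0,0.004,0,0,0,1],[0,0,0.005,0,0,0,1],[0,0,0.005,0,0,0,1],[0,0,0.005,0,0,0,1],[0,0,0.005,0,0,0,1]]'; python3 -c "
from h import *
a=cams.read_camera('top')
cv2.imwrite('pics/t2.png',cv2.resize(a[120:280,260:460],(800,600)[:2],interpolation=2)[:,:,::-1])"
```

```text
t: 18.6
tool_pos: [0.5275, -0.1461, 0.1258]
orientation: [-0.685, 0.728, 0.002, 0.001]
ft_force: [0.5, -0.4, 0.3]
finger_gap: 0.0002
gripper_force: 0.0
```

View pics/t2.png

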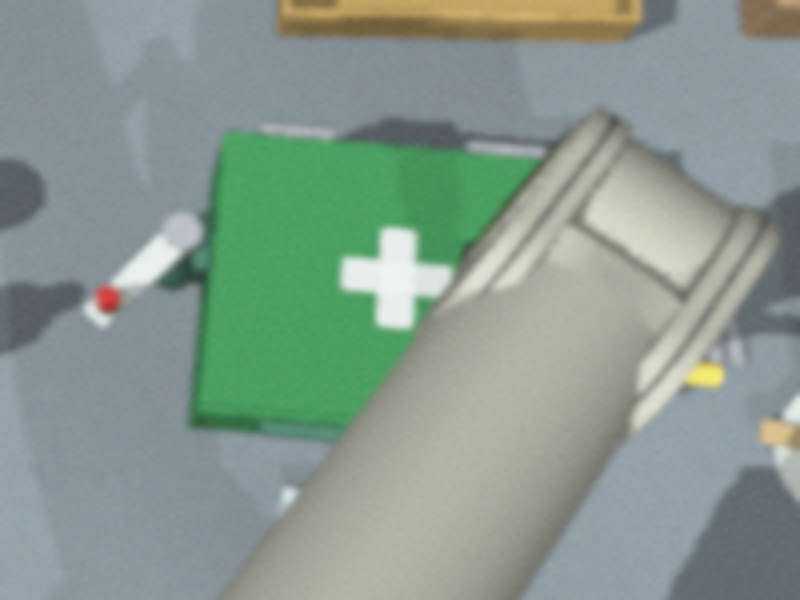

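The top view shows the lid nearly flat and the latch still turned outwards, with its post at (108,298) in the crop. There is no firm contact yet, so I press on until the force rises.

```bash
python3 -m creep '[[0,0,0.001,0,0,0,1],[0,0,0.002,0,0,0,1],[0,0,0.003,0,0,0,1],[0,0,0.004,0,0,0,1],[0,0,0.005,0,0,0,1],[0,0,0.006,0,0,0,1],[0,0,0.006,0,0,0,1],[0,0,0.006,0,0,0,1]]'
```

```text
t: 19.65
tool_pos: [0.5276, -0.1461, 0.1197]
orientation: [-0.685, 0.728, 0.002, 0.001]
ft_force: [0.4, -0.5, 0.3]
finger_gap: -0.0001
gripper_force: 0.0
```

```bash
python3 -m creep '[[0,0,0.001,0,0,0,1],[0,0,0.002,0,0,0,1],[0,0,0.003,0,0,0,1],[0,0,0.004,0,0,0,1],[0,0,0.004,0,0,0,1],[0,0,0.004,0,0,0,1],[0,0,0.004,0,0,0,1],[0,0,0.004,0,0,0,1]]'; python3 - <<'E'
from h import *
im=cams.read_camera('wrist');b=cams.read_camera('scene')[170:330,190:350]
cv2.imwrite('pics/w5.png',np.hstack([cv2.resize(im,(460,345)),cv2.resize(b,(340,345),interpolation=2)])[:,:,::-1])
E
```

```text
t: 20.65
tool_pos: [0.5275, -0.1462, 0.1158]
orientation: [-0.685, 0.728, 0.002, 0.001]
ft_force: [0.3, -0.5, -0.1]
finger_gap: -0.0002
gripper_force: 0.0
```

View pics/w5.png

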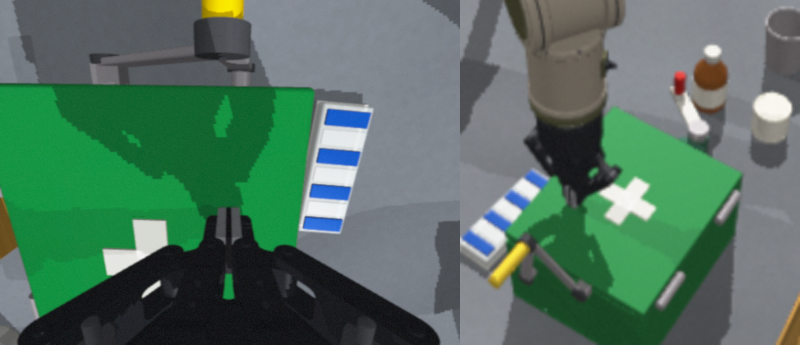

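The wrist view shows the fingers over the lid's front half, and the lid looks nearly flat. I'll check its angle from the knob's position in the scene camera.

```bash
python3 - <<'E'
from h import *
im=cams.read_camera('scene')
h=cv2.cvtColor(im,cv2.COLOR_RGB2HSV)
q,l,st,ce=cv2.connectedComponentsWithStats(cv2.inRange(h,(22,150,100),(35,255,255)));print([(ce[i],st[i]) for i in range(1,q) if st[i][4]>15])
# lid angle -> upper pivot; at shut/locked geometry: knob circle. lid pivot on lid found from locked pose
L0=np.array([-60,90.]);kn=lambda a:L0+86*np.array([np.cos(a),np.sin(a)])
k1=np.array([-46,175.])
for a in np.radians([94,90,85,80.6,76,70,60]):
    k=kn(a);print(round(np.degrees(a),1),k.round(),proj('scene',W(c,[k[0],-171,k[1]]))[0].round(1))
# lid corner (front-right, front-left, top face) vs angle
for t in (0,.05,.1,.15,.2):
    f=lambda y:[100-200*np.cos(t)+12*np.sin(t),y,120+200*np.sin(t)+12*np.cos(t)]
    print(t,proj('scene',[W(c,f(-120)),W(c,f(120))]).round(1).tolist())
cv2.imwrite('pics/c5.png',cv2.resize(im[200:320,190:350],(800,600),interpolation=2)[:,:,::-1])
E
```

```text
[(array([213.07284768, 291.60927152]), array([204, 282,  19,  21, 151], dtype=int32))]
94.0 [-66. 176.] [208.  289.7]
90.0 [-60. 176.] [210.  290.8]
85.0 [-53. 176.] [212.5 292.3]
80.6 [-46. 175.] [214.7 293.7]
76.0 [-39. 173.] [217.  295.3]
70.0 [-31. 171.] [220.  297.6]
60.0 [-17. 164.] [224.8 301.6]
0 [[211.3, 278.9], [262.4, 220.0]]
0.05 [[211.2, 276.8], [262.7, 217.8]]
0.1 [[211.2, 274.8], [263.0, 215.6]]
0.15 [[211.5, 272.8], [263.5, 213.5]]
0.2 [[211.9, 271.0], [264.2, 211.5]]
```

View pics/c5.png

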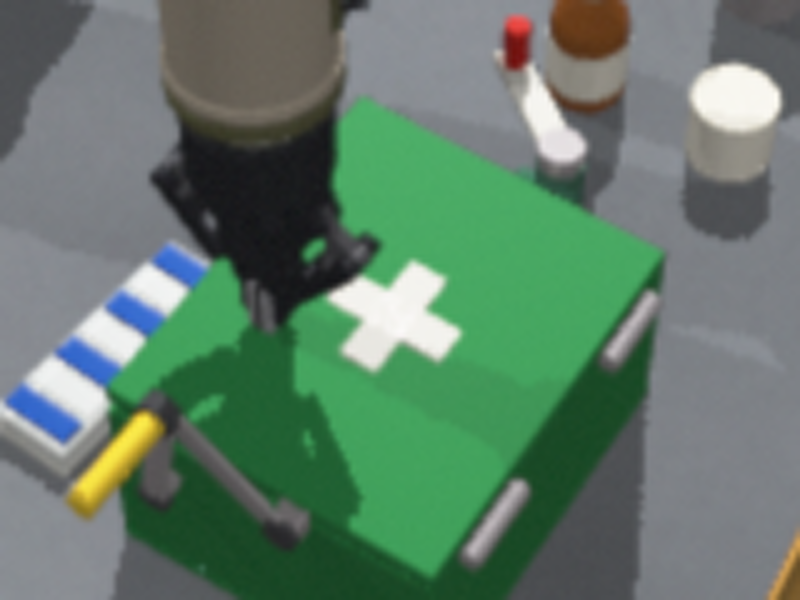

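The lid is within about 0.05 rad of shut, with its front-right corner at about (212,277). The fingertips are just at the surface, so I keep pressing.

```bash
python3 -m creep '[[0,0,0.002,0,0,0,1],[0,0,0.003,0,0,0,1],[0,0,0.004,0,0,0,1],[0,0,0.005,0,0,0,1],[0,0,0.005,0,0,0,1],[0,0,0.005,0,0,0,1],[0,0,0.005,0,0,0,1],[0,0,0.005,0,0,0,1]]';python3 -m creep '[[0,0,0.001,0,0,0,1],[0,0,0.002,0,0,0,1],[0,0,0.003,0,0,0,1],[0,0,0.004,0,0,0,1],[0,0,0.004,0,0,0,1],[0,0,0.004,0,0,0,1],[0,0,0.004,0,0,0,1],[0,0,0.004,0,0,0,1]]'
```

```text
t: 21.8
tool_pos: [0.5275, -0.1461, 0.1108]
orientation: [-0.685, 0.728, 0.002, 0.001]
ft_force: [0.2, 0.1, 0.2]
finger_gap: -0.0
gripper_force: 0.0
t: 22.8
tool_pos: [0.5276, -0.1462, 0.1088]
orientation: [-0.685, 0.728, 0.002, 0.002]
ft_force: [-11.3, 6.6, 30.2]
finger_gap: -0.0003
gripper_force: 14.7
```

Firm contact at 30 N, so the lid is shut. The real fingertips evidently sit about 23 mm above the reported TCP, and I'll allow for that. Next I rise and go to the latch post.

```bash
python3 -m creep '[[0,0,-0.01,0,0,0,1],[0,0,-0.04,0,0,0,1],[0,0,-0.08,0,0,0,1],[0,0,-0.12,0,0,0,0],[0,0,-0.12,0,0,0,-1],[0,0,-0.12,0,0,0,-1],[0,0,-0.12,0,0,0,-1],[0,0,-0.12,0,0,0,-1]]' 30; python3 -c "
from h import *
a=np.load('c.npy')[6];go([20-70*np.cos(a),142-70*np.sin(a),225],-90)"
```

```text
t: 23.8
tool_pos: [0.5359, -0.1566, 0.2214]
orientation: [-0.69, 0.724, 0.009, 0.002]
ft_force: [-0.4, 0.4, -0.9]
finger_gap: 0.0855
gripper_force: 0.0
shift [-2.29e-01 -1.47e-02 -2.00e-04]
turn [0.5 0.9 1.2]
```

```bash
python3 -m creep '[[-0.04,-0.003,0,0.5,0.9,1.2,-1],[-0.08,-0.006,0,0.5,0.9,1.2,-1],[-0.13,-0.009,0,0.5,0.9,1.2,-1],[-0.18,-0.012,0,0.5,0.9,1.2,-1],[-0.22,-0.015,0,0.5,0.9,1.2,-1],[-0.229,-0.015,0,0.5,0.9,1.2,-1],[-0.229,-0.015,0,0.5,0.9,1.2,-1],[-0.229,-0.015,0,0.5,0.9,1.2,-1]]'; python3 - <<'E'
from h import *
s=state();im=cams.read_camera('wrist');cv2.imwrite('pics/w6.png',im[:,:,::-1])
m=cams.camera_model('wrist');H=m['hand_eye'];h=cv2.cvtColor(im,cv2.COLOR_RGB2HSV)
n,l,st,ce=cv2.connectedComponentsWithStats(cv2.inRange(h,(0,150,80),(7,255,255))|cv2.inRange(h,(173,150,80),(180,255,255)))
r=R.from_quat(s['orientation'])
for i in range(1,n):
    if st[i][4]<30: continue
    u,v=ce[i];o=r.apply(H[:3,3])+s['tool_pos'];d=r.apply(H[:3,:3]@[(u-m['cx'])/m['fx'],(v-m['cy'])/m['fy'],1])
    k=o+d*(.165-o[2])/d[2];print(ce[i],st[i],'post',k,'toolshift',totool(k))
a=np.load('c.npy')[6];go([20-70*np.cos(a),142-70*np.sin(a),130],-90)
E
```

```text
t: 24.8
tool_pos: [0.6043, -0.0238, 0.16]
orientation: [0.71, -0.703, -0.024, -0.016]
ft_force: [0.4, -0.6, -1.0]
finger_gap: 0.0851
gripper_force: 0.0
[334.88359788 355.58730159] [323 343  24  29 378] post [0.56364614 0.0578155  0.165     ] toolshift [-0.08180284  0.03988281 -0.0002302 ]
shift [-0.0933  0.0412  0.0355]
turn [0.8 3.2 4.6]
```

```bash
python3 -c "
from h import *
s=state();print(np.round(s['qpos'],2),np.round(s['qvel'],2))"
```

```text
[-0.9   0.7   1.34  1.62 -0.74  1.43 -2.6 ] [ 0.   -0.01  0.   -0.    0.01  0.01 -0.  ]
```

Joints 3 and 7 have reached their range limits. I'll rise and unwind the tool by about 90°.

```bash
python3 -m creep '[[0,0,-0.02,0,0,-8,-1],[0,0,-0.04,0,0,-18,-1],[0,0,-0.06,0,0,-28,-1],[0,0,-0.06,0,0,-38,-1],[0,0,-0.06,0,0,-48,-1],[0,0,-0.06,0,0,-58,-1],[0,0,-0.06,0,0,-68,-1],[0,0,-0.06,0,0,-78,-1]]'; python3 -c "
from h import *
s=state();print(np.round(s['qpos'],2))
a=np.load('c.npy')[6];go([20-70*np.cos(a),142-70*np.sin(a),225],0)"
```

```text
t: 25.85
tool_pos: [0.605, -0.0279, 0.2205]
orientation: [0.995, -0.097, -0.008, -0.027]
ft_force: [-0.3, -0.1, -0.2]
finger_gap: 0.0854
gripper_force: 0.0
[-0.79  0.47  1.09  1.53 -0.47  1.43 -1.43]
shift [-0.0616 -0.089   0.0015]
turn [-3.1  1.  -7.2]
```

```bash
python3 -m creep '[[-0.015,-0.02,0.001,-1,0.5,-3,-1],[-0.03,-0.045,0.001,-2,1,-7,-1],[-0.045,-0.065,0.001,-3,1,-7,-1],[-0.06,-0.085,0.001,-3,1,-7,-1],[-0.062,-0.089,0.001,-3,1,-7,-1],[-0.062,-0.089,0.001,-3,1,-7,-1],[-0.062,-0.089,0.001,-3,1,-7,-1],[-0.062,-0.089,0.001,-3,1,-7,-1]]'; python3 - <<'E'
from h import *
s=state();im=cams.read_camera('wrist');cv2.imwrite('pics/w7.png',im[:,:,::-1])
print(np.round(s['qpos'],2))
m=cams.camera_model('wrist');H=m['hand_eye'];h=cv2.cvtColor(im,cv2.COLOR_RGB2HSV)
n,l,st,ce=cv2.connectedComponentsWithStats(cv2.inRange(h,(0,150,80),(7,255,255))|cv2.inRange(h,(173,150,80),(180,255,255)))
r=R.from_quat(s['orientation'])
for i in range(1,n):
    if st[i][4]<30: continue
    u,v=ce[i];o=r.apply(H[:3,3])+s['tool_pos'];d=r.apply(H[:3,:3]@[(u-m['cx'])/m['fx'],(v-m['cy'])/m['fy'],1])
    k=o+d*(.168-o[2])/d[2];print(ce[i],st[i],'post',k,'toolshift',totool(k))
a=np.load('c.npy')[6];go([20-70*np.cos(a),142-70*np.sin(a),130],0)
E
```

```text
t: 26.85
tool_pos: [0.5623, 0.0712, 0.225]
orientation: [0.999, -0.04, -0.001, -0.0]
ft_force: [-0.5, -0.2, -0.5]
finger_gap: 0.0856
gripper_force: 0.0
[-1.12  0.34  1.15  1.64 -0.31  1.37 -1.59]
[275.28337237 217.69789227] [266 204  19  28 427] post [0.56243308 0.07374372 0.168     ] toolshift [ 8.80005853e-05 -2.29101885e-03  5.69755857e-02]
shift [-0.0003  0.0002  0.095 ]
turn [-0.   0.1 -0.5]
```

The wrist camera puts the post within 2 mm of the expected place. Going down and gripping.

```bash
python3 -m creep '[[0,-0.002,0.03,0,0,0,-1],[0,-0.002,0.06,0,0,0,-1],[0,-0.002,0.085,0,0,0,-1],[0,-0.002,0.095,0,0,0,-1],[0,-0.002,0.095,0,0,0,-1],[0,-0.002,0.095,0,0,0,-0.5],[0,-0.002,0.095,0,0,0,0],[0,-0.002,0.095,0,0,0,0.3]]' 25; python3 -m creep '[[0,0,0,0,0,0,0.4],[0,0,0,0,0,0,0.5],[0,0,0,0,0,0,0.6],[0,0,0,0,0,0,0.7],[0,0,0,0,0,0,0.7],[0,0,0,0,0,0,0.7],[0,0,0,0,0,0,0.7],[0,0,0,0,0,0,0.7]]'; python3 - <<'E'
from h import *
s=state();r=R.from_quat(s['orientation'])
cs,sn=np.cos(c[2]),np.sin(c[2]);d=s['tool_pos'][:2]-c[:2];p=1000*np.array([cs*d[0]+sn*d[1],-sn*d[0]+cs*d[1]])
a0=-np.arctan2(p[1]-142,20-p[0]);print(p,a0,np.hypot(*(p-[20,142])))
rad=np.hypot(*(p-[20,142]))
for a in np.linspace(a0,1.57,17):
    q=W(c,[20-rad*np.cos(a),142-rad*np.sin(a),0]);q[2]=s['tool_pos'][2];print(round(a,2),np.round(r.inv().apply(q-s['tool_pos']),3))
E
```

```text
t: 27.9
tool_pos: [0.5623, 0.0745, 0.1304]
orientation: [0.999, -0.039, -0.0, -0.001]
ft_force: [-0.1, 0.2, 0.3]
finger_gap: 0.0321
gripper_force: 0.0
t: 28.9
tool_pos: [0.5622, 0.0742, 0.1301]
orientation: [0.999, -0.039, -0.001, -0.0]
ft_force: [0.7, -2.3, 2.5]
finger_gap: 0.0148
gripper_force: 24.5
[-36.74303711 185.72403774] -0.6565315436959013 71.63493377973032
-0.66 [-0. -0.  0.]
-0.52 [-0.005  0.008  0.   ]
-0.38 [-0.01   0.017  0.   ]
-0.24 [-0.013  0.027 -0.   ]
-0.1 [-0.014  0.037 -0.   ]
0.04 [-0.014  0.047 -0.   ]
0.18 [-0.013  0.057 -0.   ]
0.32 [-0.011  0.066 -0.   ]
0.46 [-0.007  0.075 -0.   ]
0.6 [-0.002  0.084 -0.   ]
0.74 [ 0.004  0.092 -0.   ]
0.87 [ 0.012  0.099 -0.   ]
1.01 [ 0.02   0.104 -0.   ]
1.15 [ 0.029  0.109 -0.   ]
1.29 [ 0.038  0.112 -0.   ]
1.43 [ 0.048  0.114 -0.   ]
1.57 [ 0.058  0.115 -0.   ]
```

```bash
python3 -m creep '[[-0.005,0.008,0,0,0,0,0.7],[-0.01,0.017,0,0,0,0,0.7],[-0.013,0.027,0,0,0,0,0.7],[-0.014,0.037,0,0,0,0,0.7],[-0.014,0.047,0,0,0,0,0.7],[-0.013,0.057,0,0,0,0,0.7],[-0.011,0.066,0,0,0,0,0.7],[-0.007,0.075,0,0,0,0,0.7]]'; python3 -m creep '[[0.005,0.009,0,0,0,0,0.7],[0.011,0.017,0,0,0,0,0.7],[0.019,0.024,0,0,0,0,0.7],[0.027,0.029,0,0,0,0,0.7],[0.036,0.034,0,0,0,0,0.7],[0.045,0.037,0,0,0,0,0.7],[0.055,0.039,0,0,0,0,0.7],[0.065,0.04,0,0,0,0,0.7]]'
```

```text
t: 29.9
tool_pos: [0.5493, -0.0001, 0.1298]
orientation: [0.999, -0.039, -0.001, -0.001]
ft_force: [3.2, 4.5, -0.6]
finger_gap: 0.0149
gripper_force: 24.7
t: 30.9
tool_pos: [0.6116, -0.0436, 0.1296]
orientation: [0.999, -0.038, -0.001, -0.001]
ft_force: [-3.2, 10.8, 5.1]
finger_gap: 0.0148
gripper_force: 25.3
```

Hold a moment, open, and rise clear.

```bash
python3 -m creep '[[0,0,0,0,0,0,0.7],[0,0,0,0,0,0,0.7],[0,0,0,0,0,0,0],[0,0,0,0,0,0,-1],[0,0,0,0,0,0,-1],[0,0,0,0,0,0,-1],[0,0,-0.03,0,0,0,-1],[0,0,-0.08,0,0,0,-1]]'; python3 -m creep '[[-0.03,0,-0.05,0,0,0,-1],[-0.07,0,-0.1,0,0,0,-1],[-0.12,0,-0.1,0,0,0,-1],[-0.16,0,-0.1,0,0,0,-1],[-0.2,0,-0.1,0,0,0,-1],[-0.2,0,-0.1,0,0,0,-1],[-0.2,0,-0.1,0,0,0,-1],[-0.2,0,-0.1,0,0,0,-1]]'; python3 - <<'E'
from h import *
im=cams.read_camera('top');h=cv2.cvtColor(im,cv2.COLOR_RGB2HSV)
q,l,st,ce=cv2.connectedComponentsWithStats(cv2.inRange(h,(0,120,80),(7,255,255))|cv2.inRange(h,(173,120,80),(180,255,255)));print([(ce[i],st[i][4]) for i in range(1,q) if st[i][4]>6])
for a in (1.2,1.4,1.57): print(a,proj('top',W(c,[20-70*np.cos(a),142-70*np.sin(a),176])))
b=cams.read_camera('scene')
for t in (0,.05,.1):
    f=lambda y:[100-200*np.cos(t)+12*np.sin(t),y,120+200*np.sin(t)+12*np.cos(t)]
    print(t,proj('scene',[W(c,f(-120)),W(c,f(120))]).round(1).tolist())
cv2.imwrite('pics/f.png',np.hstack([cv2.resize(im[120:280,260:460],(430,344),interpolation=2),cv2.resize(b[190:340,190:350],(367,344),interpolation=2)])[:,:,::-1])
E
```

```text
t: 31.9
tool_pos: [0.6102, -0.0446, 0.2095]
orientation: [0.999, -0.039, -0.002, -0.0]
ft_force: [1.1, -0.2, 0.3]
finger_gap: 0.0853
gripper_force: 0.0
t: 32.9
tool_pos: [0.4125, -0.0298, 0.31]
orientation: [0.999, -0.039, -0.001, -0.0]
ft_force: [0.3, -0.0, 0.5]
finger_gap: 0.0856
gripper_force: 0.0
[(array([332.8 , 181.44]), np.int32(25))]
1.2 [[330.63033931 189.84288783]]
1.4 [[332.48656496 184.77207045]]
1.57 [[333.2174667  180.25197428]]
0 [[211.3, 278.9], [262.4, 220.0]]
0.05 [[211.2, 276.8], [262.7, 217.8]]
0.1 [[211.2, 274.8], [263.0, 215.6]]
```

View pics/f.png

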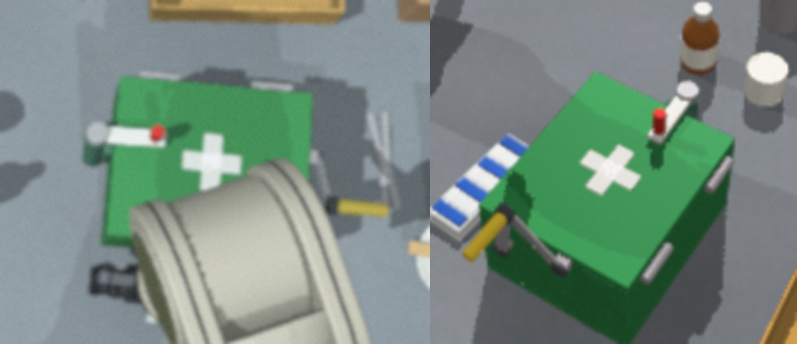

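The lid is shut, the latch lies straight across it (about 1.53 rad) and the arm is clear, so I hand in.

```bash
python3 -c "
from cell import ticket
print(ticket.job_done())"
```

```text
the job is handed in; nothing more can be done
None
```

The job is handed in: the stay is unlocked, the lid lowered shut without slamming, and the latch lies across it at about 1.53 rad. The final pictures showed lid and latch in place; I did not measure the bystanders at the end, and no score came back.

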